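Stock the second condiment rack to match the first

TASK

Every condiment rack aboard is kept in the same order, so that the crew finds things without looking. Move the salt shaker, spice jar, sauce bottle and pepper mill from the wire draining rack into the empty wooden rack beside it, one set down gently and upright in each bay, in the same left-to-right order (seen from the robot) as in the filled wooden rack at the back. Leave the filled rack as it is and do not knock any container over.

Things in the scene. Friction and masses are not known exactly. Their poses are not given: they have to be found in the camera images.
- salt: Salt shaker, 90 mm tall: glass body 44 mm in diameter, domed grey cap 34 mm wide above 74 mm. Grip it 60 to 75 mm up. Loose, upright in one of four bays (any), 80 mm apart, of the draining rack at the front (white tray, floor 8 mm above the counter; wire rails to 47 mm; row within 0.18 rad of y). Origin: centre of underside; z up, turn about z arbitrary.
- jar: Spice jar, 106 mm tall, 45 mm in diameter: straight body, red screw lid (top 21 mm). Grip the lid. Loose, upright in one of four bays (any), 80 mm apart, of the draining rack at the front (white tray, floor 8 mm above the counter; wire rails to 47 mm; row within 0.18 rad of y). Origin: centre of underside; z up, turn about z arbitrary.
- sauce: Sauce bottle, 162 mm tall: dark, 53 mm in diameter, narrow neck, pale cap 29 mm wide (top 20 mm). Grip the cap. Loose, upright in one of four bays (any), 80 mm apart, of the draining rack at the front (white tray, floor 8 mm above the counter; wire rails to 47 mm; row within 0.18 rad of y). Origin: centre of underside; z up, turn about z arbitrary.
- mill: Pepper mill, 170 mm tall: turned wood, foot 58 mm in diameter, round head 49 mm wide from 123 to 159 mm up. Grip the head. Loose, upright in one of four bays (any), 80 mm apart, of the draining rack at the front (white tray, floor 8 mm above the counter; wire rails to 47 mm; row within 0.18 rad of y). Origin: centre of underside; z up, turn about z arbitrary.
- set_salt: Pattern: a salt shaker like the loose one, in any of the four bays of the filled wooden rack at the back; to be looked at, not moved. Origin: centre of underside.
- set_jar: Pattern: a spice jar like the loose one, in any of the four bays of the filled wooden rack at the back; to be looked at, not moved. Origin: centre of underside.
- set_sauce: Pattern: a sauce bottle like the loose one, in any of the four bays of the filled wooden rack at the back; to be looked at, not moved. Origin: centre of underside.
- set_mill: Pattern: a pepper mill like the loose one, in any of the four bays of the filled wooden rack at the back; to be looked at, not moved. Origin: centre of underside.
- empty_rack: Empty wooden rack, fixed on the counter left or right of the draining rack; 100 x 330 x 60 mm, a row of four open bays 72 (x) by 70 (y) mm. Origin: centre of underside; x away from the robot, y left along the row (yaw up to 0.18). Bay centres at y = +120, +40, -40, -120 mm, x = 0; bay floor 12 mm up, dividers to 46 mm, rails to 50 mm, end cheeks to 60 mm.
- filled_rack: Filled wooden rack, twin of the empty one, fixed on the raised bar at the back, one container of each kind in it: the pattern. Origin: centre of underside; x away from the robot, y left along the row (yaw up to 0.18). Bay centres at y = +120, +40, -40, -120 mm, x = 0.

How it is judged:
At the end, for the whole second after the job is handed in: Each container stands released, at rest and upright (within 0.12 rad) in the empty rack, in the bay that, counted from the left, holds its kind in the filled rack: within 20 mm of the bay centre along x and y, underside within 6 mm of the bay floor (((y of set_salt in the frame of filled_rack between 0.09 and 0.15 m and y of salt in the frame of empty_rack between 0.1 and 0.14 m) or (y of set_salt in the frame of filled_rack between 0.01 and 0.07 m and y of salt in the frame of empty_rack between 0.02 and 0.06 m) or (y of set_salt in the frame of filled_rack between -0.07 and -0.01 m and y of salt in the frame of empty_rack between -0.06 and -0.02 m) or (y of set_salt in the frame of filled_rack between -0.15 and -0.09 m and y of salt in the frame of empty_rack between -0.14 and -0.1 m)) and x of salt in the frame of empty_rack between -0.02 and 0.02 m and z of salt in the frame of empty_rack between 0.006 and 0.018 m and angle between each of salt, jar, sauce, mill's own z axis and vertical below 0.12 rad and linear speed of each of salt, jar, sauce, mill below 0.02 m/s and ((y of set_jar in the frame of filled_rack between 0.09 and 0.15 m and y of jar in the frame of empty_rack between 0.1 and 0.14 m) or (y of set_jar in the frame of filled_rack between 0.01 and 0.07 m and y of jar in the frame of empty_rack between 0.02 and 0.06 m) or (y of set_jar in the frame of filled_rack between -0.07 and -0.01 m and y of jar in the frame of empty_rack between -0.06 and -0.02 m) or (y of set_jar in the frame of filled_rack between -0.15 and -0.09 m and y of jar in the frame of empty_rack between -0.14 and -0.1 m)) and x of jar in the frame of empty_rack between -0.02 and 0.02 m and z of jar in the frame of empty_rack between 0.006 and 0.018 m and ((y of set_sauce in the frame of filled_rack between 0.09 and 0.15 m and y of sauce in the frame of empty_rack between 0.1 and 0.14 m) or (y of set_sauce in the frame of filled_rack between 0.01 and 0.07 m and y of sauce in the frame of empty_rack between 0.02 and 0.06 m) or (y of set_sauce in the frame of filled_rack between -0.07 and -0.01 m and y of sauce in the frame of empty_rack between -0.06 and -0.02 m) or (y of set_sauce in the frame of filled_rack between -0.15 and -0.09 m and y of sauce in the frame of empty_rack between -0.14 and -0.1 m)) and x of sauce in the frame of empty_rack between -0.02 and 0.02 m and z of sauce in the frame of empty_rack between 0.006 and 0.018 m and ((y of set_mill in the frame of filled_rack between 0.09 and 0.15 m and y of mill in the frame of empty_rack between 0.1 and 0.14 m) or (y of set_mill in the frame of filled_rack between 0.01 and 0.07 m and y of mill in the frame of empty_rack between 0.02 and 0.06 m) or (y of set_mill in the frame of filled_rack between -0.07 and -0.01 m and y of mill in the frame of empty_rack between -0.06 and -0.02 m) or (y of set_mill in the frame of filled_rack between -0.15 and -0.09 m and y of mill in the frame of empty_rack between -0.14 and -0.1 m)) and x of mill in the frame of empty_rack between -0.02 and 0.02 m and z of mill in the frame of empty_rack between 0.006 and 0.018 m); the robot touches nothing.
It fails at once if one of the filled rack's containers is shifted by more than 20 mm or lifted out (distance of any of set_salt, set_jar, set_sauce, set_mill from where it was at the start of the episode above 0.02 m).
It fails at once if a container is tipped by more than about 45 degrees (angle between any of salt, jar, sauce, mill's own z axis and vertical above 0.8 rad).
It fails at once if a container is let go in the air and falls (free of the fingers and faster than 0.6 m/s, a drop of about 20 mm) ((contact force between salt and the fingers below 0.1 N and linear speed of salt above 0.6 m/s) or (contact force between jar and the fingers below 0.1 N and linear speed of jar above 0.6 m/s) or (contact force between sauce and the fingers below 0.1 N and linear speed of sauce above 0.6 m/s) or (contact force between mill and the fingers below 0.1 N and linear speed of mill above 0.6 m/s)).
It also fails if it takes over 90 s, if anything falls off the work surface, if the arm or the gripper's body presses on something with over 40 N, if the wrist force passes 120 N, or if a joint passes its speed limit or range.

ROBOT

A 7-joint arm with a two-finger parallel gripper is mounted at the origin on a cart in front of the work surface, level with it; the furniture and walls round the work are solid. World frame = base frame: x ahead of the robot, y to its left, z up, the work surface at z = 0. Lengths are in m, angles in rad, forces in N, time in s.
With the tool pointing down it reaches from about 0.425 to 0.925 m from the base axis. Payload 6.8 kg.
Tool frame: the origin (TCP) lies at the very end of the fingers, on their centre line; the grasp point (between the pads) lies robot.grip_depth behind it (robot.grip_depth is the distance from the TCP to the grasp point, in m); z points along the fingers, y is the line along which they close (so a half turn about z gives the same grasp; the last joint's range is limited). The gripper opens to 88 mm and grips with 3 to 60 N. Pads are 20 mm wide; open, the fingers measure 115 mm over their backs; the gripper's body (75 mm by 178 mm) begins 61 mm behind the grasp point.
Start: joints at [-1.38, 0.477, 0.022, 1.555, -0.011, 1.109, -0.083], TCP at [0.199, 0.645, 0.223] pointing down, gripper open.
Joint ranges: [-2.96, 2.96], [-0.34, 2.1], [-1.41, 1.46], [0.24, 2.44], [-1.37, 4.51], [0.17, 1.92], [-2.96, 2.96]. Speed limits (rad/s): [2.39, 2.39, 3.14, 3.14, 3.14, 3.14, 3.14].

INTERFACE

Orientations are given as a rotation vector (axis times angle).
In Python, from cell import robot, optics gives the robot as it stands.
- The arm moves only by the tool arm_command, never from a script. Its argument "rows" is a list that holds one entry, the list of rows, each a list of 6 numbers: the shift along the tool's x, y, z in m, then the turn, a rotation vector about the tool's x, y, z in rad. A call has 1 to 12 rows; each row is the pose to reach, as a shift and turn from the pose commanded when the call began, along the tool's axes at that moment; what a row does not reach only later rows make up. A row lasts 1/12 s, in which the tool goes at most 41.7 mm and 7.16 degrees, less where a joint would pass 70% of its speed; a pose out of reach is approached as far as the arm can. A call with a gripper value outside its range is refused whole. "gripper" is the opening in per cent of the stroke, from 0 (shut) to 100 (fully open), set as the call begins (left out, the last holds). The fingers move at their own pace and stop on an object; the grip force is fixed at half the most. Time passes only in rows, so rows that repeat a pose let the fingers close. It gives the time, the measured TCP pose, the force, the opening and the grip force at its end, in the units of the state.
- robot.state(): the state, without advancing time (a new reading comes with each control period).
- optics.grab_frame(name): name is "scene" or "top" or "wrist"; returns (picture, depth): 480x640x3 uint8, red, green, blue; 480x640 float32, m along the optical axis (not along the pixel's ray), 0 where there is no reading.
- optics.calibration(name): a dict with "camera_matrix" (3x3 intrinsics, pixels), "world_to_cam" (4x4, takes a point from world to camera coordinates). Camera axes: x right, y up, looking along -z (the intrinsics and any distortion apply to the point x, -y, -z); pixel columns grow to the right and rows downward; lengths in m; the calibration is good to about 2 mm. A picture is of the moment at which its call begins: read the wrist's pose just before it. calibration takes no time and is no camera call; for the wrist camera it gives the pose at the moment of the call.
- robot.sign_off(): hands the job in; it is judged then, once.
The state is a dict: "clock": time; "q": joint angles; "joint_vel": joint speeds; "tau": joint torques, N m; "position": TCP position; "ee_rot": TCP orientation; "wrist_force": force on the tool from outside, world axes, zero at the start; "torque": the same for the moment, N m; "width": finger opening in m; "finger_force": force on a finger pad.
Only numpy, scipy, OpenCV 4.12 (cv2) and the standard library are available. Lean on these libraries where they do the work, as an engineer would, in place of code of your own. Each camera call takes 0.05 s, during which the arm holds its last target. There are 200 camera calls.

## Working session

There is one attempt and no reset: what is moved stays moved. The work goes in short steps, Python scripts to look and compute and a tool call to move; the robot and the scene stay as the last step left them, time stands still between calls to the robot, and variables do not carry over. Pictures are saved under pics/ and viewed, at most 14 in all, crops included, and the job is handed in when it is done.

Besides the shell and the picture viewer there is one more tool, called after "Request:" in YAML: its name, and indented under it one key for each argument. arm_command: Moves the arm, as the interface text tells. Its arguments: {"type":"object","properties":{"rows":{"type":"array"},"gripper":{"type":"number"}},"required":["rows"]}

```bash
mkdir -p pics; ls
python3 - <<'E'
from cell import robot, optics
import cv2, numpy as np
for n in ("scene","top"):
    im,d=optics.grab_frame(n); cv2.imwrite(f"pics/{n}0.png",im[:,:,::-1]); np.save(f"{n}_d.npy",d); np.save(f"{n}_i.npy",im)
    c=optics.calibration(n); print(n,np.round(c["camera_matrix"],1).tolist(),np.round(c["world_to_cam"],3).tolist(), (d>0).mean())
s=robot.state(); print(s, robot.grip_depth)
E
```

```text
pics
scene [[439.4, 0.0, 319.9], [0.0, 439.4, 241.7], [0.0, 0.0, 1.0]] [[0.675, -0.738, -0.002, -0.348], [0.442, 0.402, 0.802, -0.328], [-0.592, -0.542, 0.597, -0.614], [0.0, 0.0, 0.0, 1.0]] 0.9958658854166667
top [[501.5, 0.0, 323.4], [0.0, 501.5, 235.5], [0.0, 0.0, 1.0]] [[0.017, -1.0, 0.001, 0.043], [0.996, 0.018, 0.09, -0.599], [-0.09, -0.001, 0.996, -1.023], [0.0, 0.0, 0.0, 1.0]] 0.9959537760416667
{'clock': 0.1, 'q': array([-1.3800773 ,  0.4777049 ,  0.02234129,  1.55630697, -0.01149434,
        1.10929336, -0.08309246]), 'joint_vel': array([-0.00135487, -0.0010516 , -0.00069326, -0.00453167,  0.00065484,
        0.00136613,  0.00105811]), 'tau': array([ 3.76793745e-03, -5.84090030e+01,  1.53960440e+00, -2.73313612e+01,
       -5.42824448e-02,  1.30811692e-02,  5.93588470e-05]), 'position': array([0.19857088, 0.6445858 , 0.22180658]), 'ee_rot': array([-4.67572346e-01, -3.10648234e+00,  2.48177080e-03]), 'wrist_force': array([ 0.17759212,  0.31131941, -0.48609024]), 'torque': array([-0.03327451,  0.03019729, -0.02742548]), 'finger_force': 0.0, 'width': 0.0879803281239855} 0.0187
```

View pics/scene0.png

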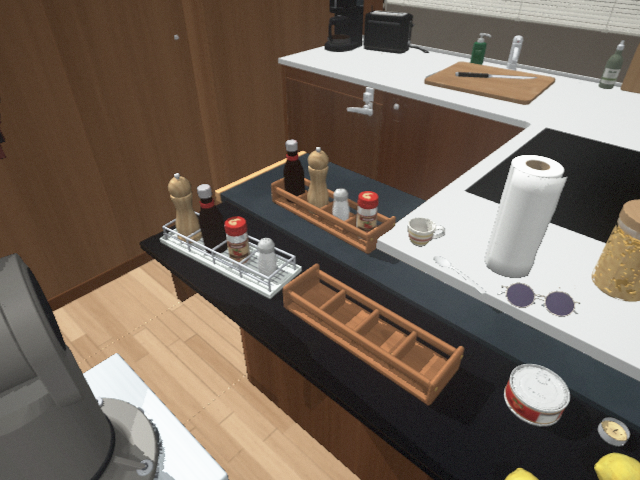

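View pics/top0.png

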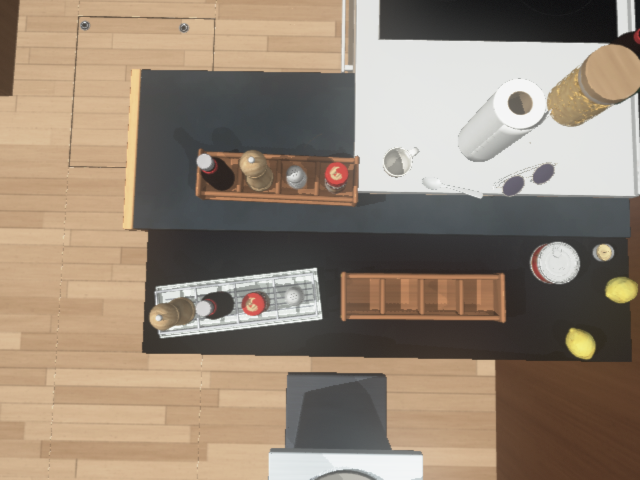

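The filled rack reads, left to right, sauce, mill, salt, jar (top px columns 205, 255, 297, 337). The draining rack reads mill, sauce, jar, salt (165, 212, 253, 293). The empty rack spans (341–505, 272–322). Next I measure positions.

```bash
cat > h.py <<'E'
import numpy as np, cv2
from scipy.spatial.transform import Rotation as R
from cell import robot, optics
def cloud(d,c):
    K=np.array(c["camera_matrix"]);M=np.linalg.inv(np.array(c["world_to_cam"]))
    v,u=np.mgrid[:d.shape[0],:d.shape[1]]
    P=np.stack([(u-K[0,2])/K[0,0]*d,-(v-K[1,2])/K[1,1]*d,-d,np.ones_like(d)],-1)
    W=(P@M.T)[...,:3]; W[d<=0]=np.nan; return W
E
python3 - <<'E'
from h import *
for n in ("top","scene"):
    d=np.load(n+"_d.npy").astype(float); im=np.load(n+"_i.npy"); W=cloud(d,optics.calibration(n)); c=np.array(optics.calibration(n)["world_to_cam"])
    print(n,"cam",np.round(-c[:3,:3].T@c[:3,3],3))
    x,y,z=W[...,0],W[...,1],W[...,2]
    print("counter z",np.nanmedian(z[(x>.4)&(x<.6)&(y<-.33)&(y>-.4)]))
    hsv=cv2.cvtColor(im,cv2.COLOR_RGB2HSV)
    br=(hsv[...,0]>5)&(hsv[...,0]<20)&(hsv[...,1]>100)
    m=br&(x>.38)&(x<.62)&(y<.06)&(y>-.38)&(z>.035)&(z<.07)
    p=W[m]; r=cv2.minAreaRect(p[:,:2].astype(np.float32)); print("rack",m.sum(),r,p[:,2].max())
    m=(x>.3)&(x<.62)&(y>.04)&(y<.48)&(z>.06)&(z<.2)
    k,l,s,_=cv2.connectedComponentsWithStats(m.astype(np.uint8))
    for i in range(1,k):
        if s[i,4]<40: continue
        p=W[l==i]; zt=np.percentile(p[:,2],98); q=p[p[:,2]>zt-.012]
        print("obj",s[i],"zmax %.3f"%zt,"top mid",np.round((q.min(0)+q.max(0))[:2]/2,3),"med",np.round(np.median(q,0),3),"ext",np.round(np.ptp(q,0),3))
E
```

```text
top cam [0.503 0.053 1.073]
counter z 0.0014058756675683348
rack 2831 ((0.4746275842189789, -0.1499231904745102), (0.09856777638196945, 0.33099156618118286), 0.6708928942680359) 0.06515123591395588
obj [285 287  19  19 273] zmax 0.100 top mid [0.473 0.11 ] med [0.473 0.11  0.095] ext [0.031 0.033 0.013]
obj [196 292  34  28 718] zmax 0.173 top mid [0.451 0.265] med [0.452 0.264 0.171] ext [0.028 0.028 0.014]
obj [241 292  27  24 501] zmax 0.118 top mid [0.457 0.186] med [0.457 0.185 0.115] ext [0.042 0.043 0.012]
obj [149 300  40  30 867] zmax 0.178 top mid [0.434 0.342] med [0.435 0.341 0.168] ext [0.028 0.03  0.014]
scene cam [ 0.016 -0.458  0.629]
counter z 0.001153259500926096
rack 4431 ((0.4734870195388794, -0.1483130156993866), (0.10029987245798111, 0.33024102449417114), 0.8045282959938049) 0.06309475877240622
obj [167 173  30  53 977] zmax 0.174 top mid [0.434 0.347] med [0.431 0.343 0.167] ext [0.035 0.035 0.019]
obj [ 196  184   53   66 1632] zmax 0.172 top mid [0.446 0.269] med [0.443 0.263 0.17 ] ext [0.028 0.031 0.013]
obj [257 238  18  23 331] zmax 0.098 top mid [0.471 0.108] med [0.467 0.106 0.094] ext [0.032 0.032 0.013]
```

```bash
cat >> h.py <<'E'
def plan(x,y,z,deg):
    "shift and turn (tool axes) to TCP x,y,z pointing down, closing line at deg about world z"
    s=robot.state(); A=R.from_rotvec(s["ee_rot"]); a=np.radians(deg)
    best=None
    for f in (a,a+np.pi):
        yv=np.array([np.cos(f),np.sin(f),0]); zv=np.array([0,0,-1.]); T=R.from_matrix(np.stack([np.cross(yv,zv),yv,zv],1))
        r=(A.inv()*T).as_rotvec()
        if best is None or np.linalg.norm(r)<np.linalg.norm(best): best=r
    print("shift",np.round(A.inv().apply(np.array([x,y,z])-s["position"]),4),"turn",np.round(best,3),"pos",np.round(s["position"],4),"t",round(s["clock"],2))
E
python3 -c "
from h import *
plan(.472,.109,.2,9); print(R.from_rotvec(robot.state()['ee_rot']).as_matrix().round(3))"
```

```text
shift [-0.419  -0.4313  0.0225] turn [-1.000e-03  1.000e-03  1.115e+00] pos [0.1986 0.6446 0.2218] t 0.1
[[-0.956  0.294 -0.   ]
 [ 0.294  0.956 -0.002]
 [-0.    -0.002 -1.   ]]
```

Request:
arm_command:
  rows:
    - [[-0.035,-0.036,0,0,0,0.09],[-0.07,-0.072,0,0,0,0.19],[-0.105,-0.108,0,0,0,0.28],[-0.14,-0.144,0,0,0,0.37],[-0.175,-0.18,0,0,0,0.47],[-0.21,-0.216,0,0,0,0.56],[-0.245,-0.252,0,0,0,0.65],[-0.28,-0.288,0,0,0,0.74],[-0.315,-0.324,0,0,0,0.84],[-0.35,-0.36,0,0,0,0.93],[-0.385,-0.396,0,0,0,1.02],[-0.419,-0.431,0.01,0,0,1.115]]
  gripper: 100

```text
clock: 1.1
position: [0.4268, 0.1981, 0.2201]
ee_rot: [-2.045, -2.384, -0.002]
wrist_force: [0.5, 1.2, 0.3]
width: 0.0877
finger_force: 0.0
```

Run:
```python
from h import *
plan(.472,.109,.056,9)
```

```text
shift [-0.095   0.0311  0.164 ] turn [ 0.001 -0.001 -0.004] pos [0.4268 0.1981 0.2201] t 1.1
```

Request:
arm_command:
  rows:
    - [[-0.035,0.011,0,0,0,0],[-0.07,0.022,0,0,0,0],[-0.095,0.031,0.01,0,0,0],[-0.095,0.031,0.02,0,0,0],[-0.095,0.031,0.02,0,0,0],[-0.095,0.031,0.02,0,0,0]]

```text
clock: 1.6
position: [0.4707, 0.1115, 0.1991]
ee_rot: [-2.039, -2.388, 0.003]
wrist_force: [0.4, 0.6, 0.4]
width: 0.088
finger_force: 0.0
```

Run:
```python
from h import *
plan(.472,.109,.056,9)
c=optics.calibration("wrist"); im,d=optics.grab_frame("wrist"); cv2.imwrite("pics/w1.png",im[:,:,::-1]); W=cloud(d.astype(float),c)
x,y,z=W[...,0],W[...,1],W[...,2]; M=np.array(c["world_to_cam"]); print("cam",np.round(-M[:3,:3].T@M[:3,3],3))
m=((x>.3)&(x<.62)&(y>.04)&(y<.48)&(z>.06)&(z<.2)).astype(np.uint8)
k,l,s,_=cv2.connectedComponentsWithStats(m)
for i in range(1,k):
    if s[i,4]<100: continue
    p=W[l==i]; zt=np.percentile(p[:,2],98); q=p[p[:,2]>zt-.012]
    print("obj",s[i],"zmax %.3f"%zt,"mid",np.round((q.min(0)+q.max(0))[:2]/2,3),"ext",np.round(np.ptp(q,0),3))
```

```text
shift [-0.0026  0.0012  0.1431] turn [-0.002  0.     0.   ] pos [0.4707 0.1115 0.1991] t 1.6
cam [0.459 0.186 0.361]
obj [ 293    0   78   65 4155] zmax 0.141 mid [0.451 0.258] ext [0.026 0.01  0.024]
obj [ 290  102   66   68 3374] zmax 0.116 mid [0.457 0.187] ext [0.045 0.044 0.013]
obj [ 306  207   42   49 1642] zmax 0.097 mid [0.472 0.111] ext [0.033 0.034 0.013]
```

View pics/w1.png

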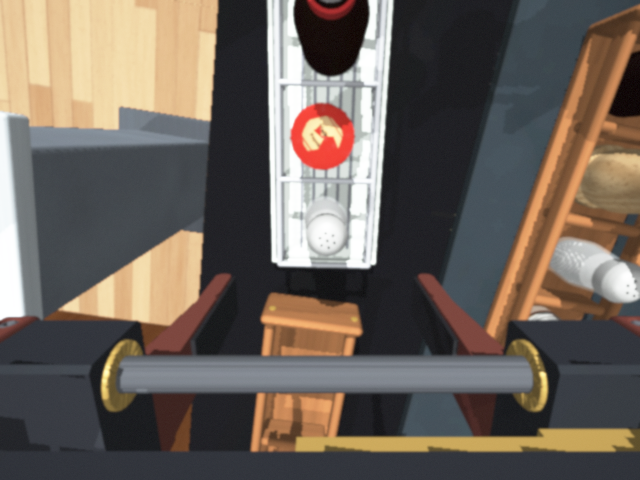

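The wrist view shows the salt at (326,230) and the jar at (322,135). Both agree with the top view, so I descend and grip the salt.

Request:
arm_command:
  rows:
    - [[-0.001,0.001,0.02,0,0,0],[-0.001,0.001,0.045,0,0,0],[-0.001,0.001,0.07,0,0,0],[-0.001,0.001,0.09,0,0,0],[-0.001,0.001,0.11,0,0,0],[-0.001,0.001,0.125,0,0,0],[-0.001,0.001,0.135,0,0,0],[-0.001,0.001,0.143,0,0,0],[-0.001,0.001,0.143,0,0,0],[-0.001,0.001,0.143,0,0,0]]

```text
clock: 2.48
position: [0.473, 0.1107, 0.057]
ee_rot: [-2.04, -2.389, -0.001]
wrist_force: [0.4, -0.1, 0.9]
width: 0.0879
finger_force: 0.0
```

Request:
arm_command:
  rows:
    - [[0,0,0,0,0,0],[0,0,0,0,0,0],[0,0,0,0,0,0],[0,0,0,0,0,0],[0,0,0,0,0,0],[0,0,0,0,0,0],[0,0,0,0,0,0],[0,0,0,0,0,0]]
  gripper: 0

```text
clock: 3.15
position: [0.4728, 0.1102, 0.0568]
ee_rot: [-2.04, -2.389, 0.0]
wrist_force: [-1.3, 0.1, 0.6]
width: 0.038
finger_force: 0.5
```

Request:
arm_command:
  rows:
    - [[0,0,0,0,0,0],[0,0,0,0,0,0],[0,0,0,0,0,0],[0,0,0,0,0,0]]

```text
clock: 3.48
position: [0.4727, 0.1102, 0.0567]
ee_rot: [-2.04, -2.389, 0.0]
wrist_force: [-0.2, 0.1, 0.2]
width: 0.0352
finger_force: 29.5
```

Run:
```python
from h import *
plan(.472,.110,.19,9)
plan(.4745,-.189,.19,.7)
```

```text
shift [-0.     -0.0008 -0.1333] turn [-0.  0. -0.] pos [0.4727 0.1102 0.0567] t 3.48
shift [-0.2958 -0.0451 -0.1333] turn [-0.     0.     0.145] pos [0.4727 0.1102 0.0567] t 3.48
```

Request:
arm_command:
  rows:
    - [[0,0,-0.012,0,0,0],[0,0,-0.03,0,0,0],[0,0,-0.05,0,0,0],[0,0,-0.07,0,0,0],[-0.015,-0.002,-0.085,0,0,0],[-0.04,-0.006,-0.1,0,0,0.02],[-0.07,-0.011,-0.1,0,0,0.04],[-0.1,-0.015,-0.1,0,0,0.06],[-0.13,-0.02,-0.1,0,0,0.08],[-0.165,-0.025,-0.1,0,0,0.1],[-0.2,-0.03,-0.1,0,0,0.12],[-0.23,-0.035,-0.1,0,0,0.145]]

```text
clock: 4.48
position: [0.4738, -0.1247, 0.1568]
ee_rot: [2.21, 2.233, -0.0]
wrist_force: [1.1, -0.5, -0.1]
width: 0.0354
finger_force: 29.5
```

Run:
```python
from h import *
plan(.4745,-.189,.157,.7)
```

```text
shift [-0.0643  0.0001 -0.0002] turn [ 0.     0.    -0.002] pos [ 0.4738 -0.1247  0.1568] t 4.48
```

Request:
arm_command:
  rows:
    - [[-0.025,0,0,0,0,0],[-0.05,0,0,0,0,0],[-0.064,0,0,0,0,0],[-0.064,0,0.01,0,0,0],[-0.064,0,0.025,0,0,0],[-0.064,0,0.04,0,0,0],[-0.064,0,0.05,0,0,0],[-0.064,0,0.06,0,0,0],[-0.064,0,0.07,0,0,0],[-0.064,0,0.08,0,0,0],[-0.064,0,0.08,0,0,0],[-0.064,0,0.08,0,0,0]]

```text
clock: 5.48
position: [0.4747, -0.1864, 0.0763]
ee_rot: [-2.208, -2.234, 0.001]
wrist_force: [-0.3, -0.3, -0.5]
width: 0.0354
finger_force: 29.5
```

Run:
```python
from h import *
plan(.4745,-.189,.0607,.7)
im,d=optics.grab_frame("scene"); cv2.imwrite("pics/s2.png",im[200:440,220:500,::-1].repeat(2,0).repeat(2,1))
```

```text
shift [-0.0026 -0.0002  0.0156] turn [-0.001 -0.    -0.   ] pos [ 0.4747 -0.1864  0.0763] t 5.48
```

View pics/s2.png

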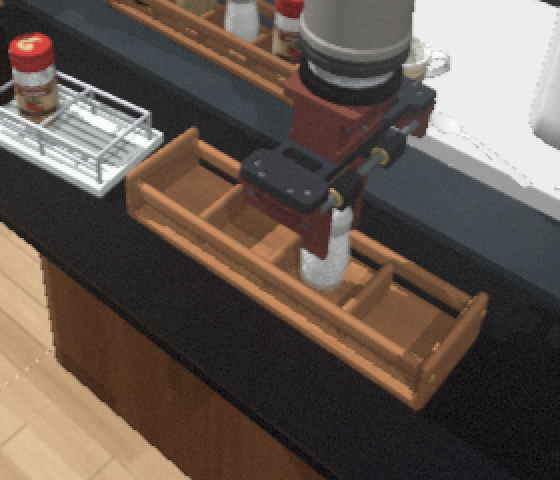

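The salt hangs in the third bay, at about (325,265) in the crop. Now I set it down.

Request:
arm_command:
  rows:
    - [[-0.003,0,0.005,0,0,0],[-0.003,0,0.009,0,0,0],[-0.003,0,0.012,0,0,0],[-0.003,0,0.014,0,0,0],[-0.003,0,0.0155,0,0,0],[-0.003,0,0.0155,0,0,0],[-0.003,0,0.0155,0,0,0]]

```text
clock: 6.12
position: [0.475, -0.1895, 0.0612]
ee_rot: [-2.208, -2.235, 0.0]
wrist_force: [0.3, -0.0, -1.2]
width: 0.0354
finger_force: 29.5
```

Request:
arm_command:
  rows:
    - [[0,0,0,0,0,0],[0,0,0,0,0,0],[0,0,0,0,0,0],[0,0,0,0,0,0],[0,0,0,0,0,0],[0,0,-0.015,0,0,0],[0,0,-0.04,0,0,0],[0,0,-0.07,0,0,0],[0,0,-0.1,0,0,0]]
  gripper: 100

```text
clock: 6.87
position: [0.4743, -0.1895, 0.162]
ee_rot: [-2.208, -2.233, 0.002]
wrist_force: [0.8, 0.6, -0.5]
width: 0.0869
finger_force: 0.0
```

Run:
```python
from h import *
plan(.457,.1865,.17,9)
```

```text
shift [ 0.3762 -0.013  -0.008 ] turn [-0.002 -0.    -0.146] pos [ 0.4743 -0.1895  0.162 ] t 6.87
```

Request:
arm_command:
  rows:
    - [[0.03,-0.001,-0.008,0,0,-0.01],[0.065,-0.002,-0.008,0,0,-0.02],[0.1,-0.003,-0.008,0,0,-0.04],[0.135,-0.005,-0.008,0,0,-0.05],[0.17,-0.006,-0.008,0,0,-0.07],[0.205,-0.007,-0.008,0,0,-0.08],[0.24,-0.008,-0.008,0,0,-0.1],[0.275,-0.009,-0.008,0,0,-0.11],[0.31,-0.011,-0.008,0,0,-0.13],[0.345,-0.012,-0.008,0,0,-0.14],[0.376,-0.013,-0.008,0,0,-0.146],[0.376,-0.013,-0.008,0,0,-0.146]]

```text
clock: 7.87
position: [0.4568, 0.1934, 0.1693]
ee_rot: [-2.028, -2.398, -0.004]
wrist_force: [-0.5, 0.7, -0.9]
width: 0.0878
finger_force: 0.0
```

Run:
```python
from h import *
plan(.457,.1865,.085,9)
```

```text
shift [-0.0071 -0.001   0.0843] turn [ 0.001 -0.002  0.01 ] pos [0.4568 0.1934 0.1693] t 7.87
```

Request:
arm_command:
  rows:
    - [[0,0,0,0,0,0],[0,0,0,0,0,0],[0,0,0,0,0,0]]

```text
clock: 8.12
position: [0.4576, 0.1847, 0.1692]
ee_rot: [2.042, 2.387, -0.001]
wrist_force: [-0.2, -1.0, 0.6]
width: 0.0878
finger_force: 0.0
```

Run:
```python
from h import *
plan(.457,.1865,.085,9)
```

```text
shift [ 0.0019 -0.0003  0.0842] turn [-0.     0.    -0.002] pos [0.4576 0.1847 0.1692] t 8.12
```

Request:
arm_command:
  rows:
    - [[0.001,0,0.02,0,0,0],[0.001,0,0.04,0,0,0],[0.001,0,0.06,0,0,0],[0.001,0,0.075,0,0,0],[0.001,0,0.084,0,0,0],[0.001,0,0.084,0,0,0],[0.001,0,0.084,0,0,0]]

```text
clock: 8.7
position: [0.4576, 0.1864, 0.0854]
ee_rot: [2.041, 2.388, -0.001]
wrist_force: [-0.7, -0.5, -0.1]
width: 0.0878
finger_force: 0.0
```

Request:
arm_command:
  rows:
    - [[0,0,0,0,0,0],[0,0,0,0,0,0],[0,0,0,0,0,0],[0,0,0,0,0,0],[0,0,0,0,0,0],[0,0,0,0,0,0],[0,0,0,0,0,0],[0,0,0,0,0,0],[0,0,0,0,0,0],[0,0,0,0,0,0]]
  gripper: 0

```text
clock: 9.53
position: [0.4573, 0.1874, 0.0853]
ee_rot: [-2.039, -2.39, -0.0]
wrist_force: [-1.1, 0.4, 1.8]
width: 0.0436
finger_force: 30.0
```

Run:
```python
from h import *
plan(.457,.1865,.205,9)
plan(.4755,-.269,.205,.7)
```

```text
shift [-0.0008 -0.0005 -0.1197] turn [-0.    -0.     0.001] pos [0.4573 0.1874 0.0853] t 9.53
shift [-0.4536 -0.0539 -0.1197] turn [-0.    -0.     0.146] pos [0.4573 0.1874 0.0853] t 9.53
```

Request:
arm_command:
  rows:
    - [[0,0,-0.012,0,0,0],[0,0,-0.03,0,0,0],[0,0,-0.055,0,0,0],[0,0,-0.08,0,0,0],[-0.015,-0.002,-0.1,0,0,0],[-0.04,-0.005,-0.115,0,0,0.02],[-0.07,-0.008,-0.12,0,0,0.04],[-0.1,-0.012,-0.12,0,0,0.06],[-0.13,-0.016,-0.12,0,0,0.08],[-0.165,-0.02,-0.12,0,0,0.1],[-0.2,-0.024,-0.12,0,0,0.12],[-0.23,-0.027,-0.12,0,0,0.145]]

```text
clock: 10.53
position: [0.4662, -0.0464, 0.2052]
ee_rot: [-2.209, -2.234, 0.0]
wrist_force: [0.6, 0.2, -0.9]
width: 0.0437
finger_force: 30.0
```

Request:
arm_command:
  rows:
    - [[-0.03,0,0,0,0,0],[-0.06,0,0,0,0,0],[-0.09,0,0,0,0,0],[-0.12,0,0,0,0,0],[-0.15,0,0,0,0,0],[-0.175,0,0,0,0,0],[-0.195,0,0,0,0,0],[-0.21,0,0,0,0,0],[-0.22,0,0,0,0,0],[-0.223,0,0,0,0,0],[-0.223,0,0,0,0,0],[-0.223,0,0,0,0,0]]

```text
clock: 11.53
position: [0.4698, -0.266, 0.2049]
ee_rot: [-2.205, -2.236, -0.0]
wrist_force: [-0.2, 0.7, -0.9]
width: 0.0439
finger_force: 30.0
```

Run:
```python
from h import *
plan(.4755,-.269,.0893,.7)
```

```text
shift [-0.0031  0.0057  0.1156] turn [-0.001 -0.001  0.002] pos [ 0.4698 -0.266   0.2049] t 11.53
```

Request:
arm_command:
  rows:
    - [[-0.003,0.006,0,0,0,0],[-0.003,0.006,0.02,0,0,0],[-0.003,0.006,0.04,0,0,0],[-0.003,0.006,0.055,0,0,0],[-0.003,0.006,0.07,0,0,0],[-0.003,0.006,0.08,0,0,0],[-0.003,0.006,0.09,0,0,0],[-0.003,0.006,0.098,0,0,0],[-0.003,0.006,0.105,0,0,0],[-0.003,0.006,0.11,0,0,0],[-0.003,0.006,0.113,0,0,0],[-0.003,0.006,0.113,0,0,0]]

```text
clock: 12.53
position: [0.4757, -0.2699, 0.0919]
ee_rot: [-2.207, -2.235, 0.0]
wrist_force: [0.8, 0.6, -1.6]
width: 0.0439
finger_force: 30.0
```

Run:
```python
from h import *
plan(.4755,-.269,.0893,.7)
```

```text
shift [ 0.0009 -0.0002  0.0026] turn [-0.    -0.     0.001] pos [ 0.4757 -0.2699  0.0919] t 12.53
```

Request:
arm_command:
  rows:
    - [[0,0,0.002,0,0,0],[0,0,0.0025,0,0,0],[0,0,0.0025,0,0,0]]

```text
clock: 12.78
position: [0.476, -0.27, 0.09]
ee_rot: [2.207, 2.235, 0.0]
wrist_force: [-0.4, 0.1, -1.3]
width: 0.0437
finger_force: 30.0
```

Request:
arm_command:
  rows:
    - [[0,0,0,0,0,0],[0,0,0,0,0,0],[0,0,0,0,0,0],[0,0,0,0,0,0],[0,0,0,0,0,0],[0,0,-0.015,0,0,0],[0,0,-0.04,0,0,0],[0,0,-0.07,0,0,0],[0,0,-0.1,0,0,0],[0,0,-0.125,0,0,0],[0,0,-0.125,0,0,0]]
  gripper: 100

```text
clock: 13.7
position: [0.4781, -0.2718, 0.2195]
ee_rot: [2.203, 2.23, 0.006]
wrist_force: [0.5, -0.7, -0.5]
width: 0.0879
finger_force: 0.0
```

Run:
```python
from h import *
plan(.451,.266,.215,9)
```

```text
shift [ 0.5381 -0.0205  0.0031] turn [ 0.007  0.003 -0.145] pos [ 0.4781 -0.2718  0.2195] t 13.7
```

Request:
arm_command:
  rows:
    - [[0.025,-0.001,0,0,0,0],[0.055,-0.002,0,0,0,-0.02],[0.085,-0.003,0,0,0,-0.04],[0.115,-0.004,0,0,0,-0.06],[0.145,-0.005,0,0,0,-0.08],[0.175,-0.006,0,0,0,-0.1],[0.205,-0.007,0,0,0,-0.11],[0.235,-0.008,0,0,0,-0.12],[0.265,-0.009,0,0,0,-0.13],[0.295,-0.01,0,0,0,-0.14],[0.325,-0.011,0,0,0,-0.146],[0.355,-0.012,0,0,0,-0.146]]

```text
clock: 14.7
position: [0.4586, 0.0863, 0.2145]
ee_rot: [-2.037, -2.391, -0.0]
wrist_force: [-0.1, 0.1, 0.3]
width: 0.0877
finger_force: 0.0
```

Request:
arm_command:
  rows:
    - [[0.03,-0.025,0,0,0,0],[0.06,-0.027,0,0,0,0],[0.09,-0.029,0,0,0,0],[0.12,-0.031,0,0,0,0],[0.145,-0.033,0,0,0,0],[0.165,-0.033,0,0,0,0],[0.18,-0.033,0,0,0,0],[0.18,-0.033,0,0,0,0],[0.18,-0.033,0,0,0,0],[0.18,-0.033,0,0,0,0]]

```text
clock: 15.53
position: [0.3984, 0.2559, 0.2145]
ee_rot: [2.04, 2.389, -0.001]
wrist_force: [0.1, 0.2, -0.3]
width: 0.0877
finger_force: 0.0
```

Run:
```python
from h import *
plan(.451,.266,.141,9)
im,d=optics.grab_frame("scene"); W=cloud(d.astype(float),optics.calibration("scene"))
cv2.imwrite("pics/s3.png",im[120:440,120:500,::-1].repeat(2,0).repeat(2,1)[:600])
```

```text
shift [0.0018 0.0536 0.0735] turn [-0.     0.001  0.   ] pos [0.3984 0.2559 0.2145] t 15.53
```

View pics/s3.png

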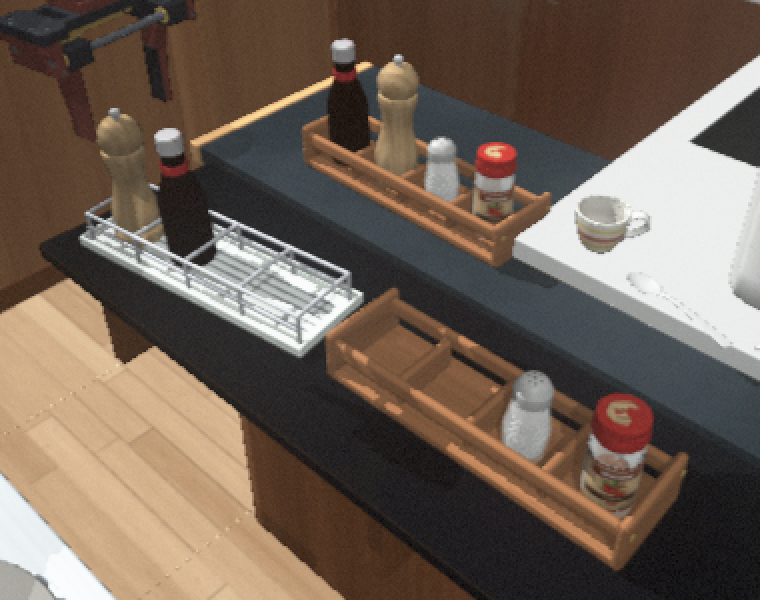

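The salt (528,420) and the jar (615,455) stand upright in bays 3 and 4. Next I align over the sauce at (170,140) and grip it.

Request:
arm_command:
  rows:
    - [[0.001,0.02,0,0,0,0],[0.002,0.04,0,0,0,0],[0.002,0.053,0,0,0,0],[0.002,0.053,0,0,0,0],[0.002,0.053,0,0,0,0],[0.002,0.053,0.015,0,0,0],[0.002,0.053,0.035,0,0,0],[0.002,0.053,0.05,0,0,0],[0.002,0.053,0.063,0,0,0],[0.002,0.053,0.073,0,0,0],[0.002,0.053,0.073,0,0,0],[0.002,0.053,0.073,0,0,0]]

```text
clock: 16.58
position: [0.4496, 0.2673, 0.1417]
ee_rot: [-2.038, -2.39, 0.001]
wrist_force: [0.6, 1.0, 0.2]
width: 0.0879
finger_force: 0.0
```

Request:
arm_command:
  rows:
    - [[0,0,0,0,0,0],[0,0,0,0,0,0],[0,0,0,0,0,0],[0,0,0,0,0,0],[0,0,0,0,0,0],[0,0,0,0,0,0],[0,0,0,0,0,0],[0,0,0,0,0,0],[0,0,0,0,0,0],[0,0,0,0,0,0],[0,0,0,0,0,0],[0,0,0,0,0,0]]
  gripper: 0

```text
clock: 17.58
position: [0.4501, 0.2677, 0.1417]
ee_rot: [-2.038, -2.391, -0.0]
wrist_force: [0.5, -0.4, 0.2]
width: 0.0287
finger_force: 30.0
```

Run:
```python
from h import *
plan(.451,.266,.231,9)
plan(.4725,-.029,.231,.7)
```

```text
shift [-0.0018  0.0006 -0.0893] turn [ 0.    -0.     0.002] pos [0.4501 0.2677 0.1417] t 17.58
shift [-0.2965 -0.0249 -0.0893] turn [ 0.    -0.     0.147] pos [0.4501 0.2677 0.1417] t 17.58
```

Request:
arm_command:
  rows:
    - [[0,0,-0.012,0,0,0],[0,0,-0.03,0,0,0],[0,0,-0.05,0,0,0],[0,0,-0.07,0,0,0],[-0.01,-0.001,-0.085,0,0,0],[-0.03,-0.003,-0.09,0,0,0.02],[-0.055,-0.005,-0.09,0,0,0.04],[-0.08,-0.007,-0.09,0,0,0.06],[-0.11,-0.01,-0.09,0,0,0.08],[-0.14,-0.012,-0.09,0,0,0.1],[-0.17,-0.014,-0.09,0,0,0.12],[-0.195,-0.017,-0.09,0,0,0.147]]

```text
clock: 18.58
position: [0.4631, 0.0686, 0.2308]
ee_rot: [-2.213, -2.229, 0.003]
wrist_force: [-0.1, 0.2, -1.9]
width: 0.0285
finger_force: 30.0
```

Request:
arm_command:
  rows:
    - [[-0.025,0.007,0,0,0,0],[-0.05,0.007,0,0,0,0],[-0.07,0.007,0,0,0,0],[-0.085,0.007,0,0,0,0],[-0.095,0.007,0,0,0,0],[-0.1,0.007,0,0,0,0],[-0.1,0.007,0,0,0,0],[-0.1,0.007,0,0,0,0],[-0.1,0.007,0,0,0,0]]

```text
clock: 19.33
position: [0.4723, -0.0264, 0.2315]
ee_rot: [-2.206, -2.236, 0.0]
wrist_force: [-0.6, -0.3, -2.7]
width: 0.0284
finger_force: 30.0
```

Run:
```python
from h import *
plan(.4725,-.027,.1457,.7)
```

```text
shift [-0.0006  0.0002  0.0858] turn [-0.    -0.     0.001] pos [ 0.4723 -0.0264  0.2315] t 19.33
```

Request:
arm_command:
  rows:
    - [[-0.001,0,0.015,0,0,0],[-0.001,0,0.03,0,0,0],[-0.001,0,0.042,0,0,0],[-0.001,0,0.053,0,0,0],[-0.001,0,0.062,0,0,0],[-0.001,0,0.069,0,0,0],[-0.001,0,0.075,0,0,0],[-0.001,0,0.079,0,0,0],[-0.001,0,0.082,0,0,0],[-0.001,0,0.084,0,0,0],[-0.001,0,0.085,0,0,0],[-0.001,0,0.085,0,0,0]]

```text
clock: 20.33
position: [0.4725, -0.0284, 0.1468]
ee_rot: [2.208, 2.235, 0.0]
wrist_force: [0.2, 0.3, -2.4]
width: 0.0287
finger_force: 30.0
```

Run:
```python
from h import *
plan(.4725,-.027,.1457,.7); print(robot.state()["wrist_force"])
im,d=optics.grab_frame("scene")
cv2.imwrite("pics/s4.png",im[120:440,120:500,::-1].repeat(2,0).repeat(2,1)[:600])
```

```text
shift [ 0.0014 -0.      0.0011] turn [ 0. -0. -0.] pos [ 0.4725 -0.0284  0.1468] t 20.33
[ 0.15160386  0.32819981 -2.39578984]
```

View pics/s4.png

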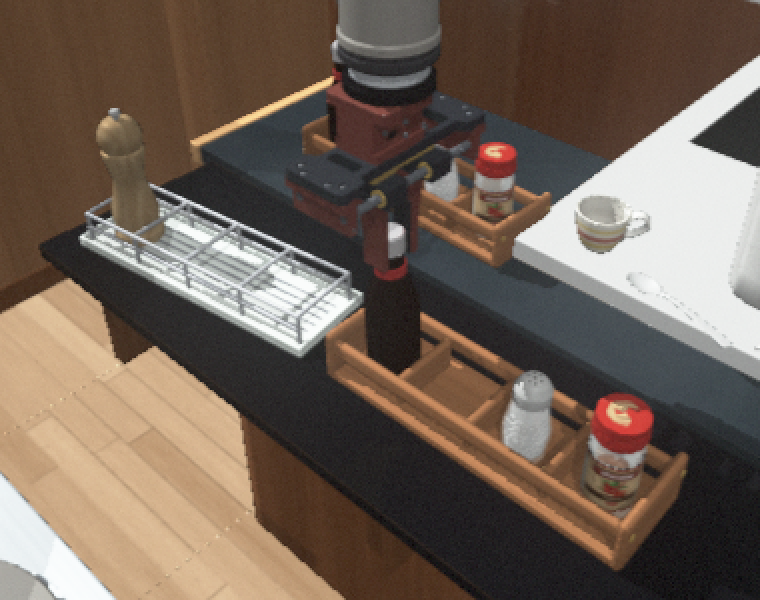

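The sauce stands upright in bay 1 at (395,300). I release it and go for the mill.

Request:
arm_command:
  rows:
    - [[0,0,0.001,0,0,0],[0,0,0.001,0,0,0]]

```text
clock: 20.55
position: [0.4725, -0.0284, 0.1458]
ee_rot: [2.208, 2.235, 0.001]
wrist_force: [0.1, -0.2, -2.8]
width: 0.0284
finger_force: 30.0
```

Request:
arm_command:
  rows:
    - [[0,0,0,0,0,0],[0,0,0,0,0,0],[0,0,0,0,0,0],[0,0,0,0,0,0],[0,0,0,0,0,0],[0,0,-0.01,0,0,0],[0,0,-0.025,0,0,0],[0,0,-0.045,0,0,0],[0,0,-0.065,0,0,0],[0,0,-0.075,0,0,0],[0,0,-0.075,0,0,0],[0,0,-0.075,0,0,0]]
  gripper: 100

```text
clock: 21.55
position: [0.4726, -0.0282, 0.221]
ee_rot: [2.208, 2.235, 0.002]
wrist_force: [-0.1, -0.1, 0.1]
width: 0.0877
finger_force: 0.0
```

Run:
```python
from h import *
plan(.435,.344,.22,9)
```

```text
shift [ 0.3727 -0.033   0.0012] turn [ 0.001 -0.001 -0.145] pos [ 0.4726 -0.0282  0.221 ] t 21.55
```

Request:
arm_command:
  rows:
    - [[0.025,-0.002,0,0,0,0],[0.055,-0.005,0,0,0,-0.02],[0.09,-0.008,0,0,0,-0.04],[0.125,-0.011,0,0,0,-0.06],[0.16,-0.014,0,0,0,-0.08],[0.195,-0.017,0,0,0,-0.1],[0.23,-0.02,0,0,0,-0.11],[0.265,-0.023,0,0,0,-0.12],[0.3,-0.026,0,0,0,-0.13],[0.33,-0.029,0,0,0,-0.14],[0.355,-0.031,0,0,0,-0.145],[0.373,-0.033,0,0,0,-0.145]]

```text
clock: 22.55
position: [0.4335, 0.3465, 0.219]
ee_rot: [-2.037, -2.391, 0.004]
wrist_force: [0.3, 0.1, -0.4]
width: 0.0877
finger_force: 0.0
```

Request:
arm_command:
  rows:
    - [[0,0,0,0,0,0],[0,0,0,0,0,0],[0,0,0,0,0,0],[0,0,0,0,0,0]]

```text
clock: 22.88
position: [0.4355, 0.3421, 0.2205]
ee_rot: [2.044, 2.386, -0.001]
wrist_force: [1.2, 0.5, 0.0]
width: 0.0877
finger_force: 0.0
```

Run:
```python
from h import *
plan(.435,.344,.130,9)
```

```text
shift [ 0.0021 -0.0002  0.0905] turn [-0.     0.001 -0.003] pos [0.4355 0.3421 0.2205] t 22.88
```

Request:
arm_command:
  rows:
    - [[0.001,0,0.015,0,0,0],[0.001,0,0.035,0,0,0],[0.001,0,0.055,0,0,0],[0.001,0,0.07,0,0,0],[0.001,0,0.082,0,0,0],[0.001,0,0.09,0,0,0],[0.001,0,0.09,0,0,0],[0.001,0,0.09,0,0,0]]

```text
clock: 23.55
position: [0.4351, 0.3448, 0.131]
ee_rot: [2.041, 2.388, 0.0]
wrist_force: [0.1, 1.1, 1.1]
width: 0.0879
finger_force: 0.0
```

Request:
arm_command:
  rows:
    - [[0,0,0,0,0,0],[0,0,0,0,0,0],[0,0,0,0,0,0],[0,0,0,0,0,0],[0,0,0,0,0,0],[0,0,0,0,0,0],[0,0,0,0,0,0],[0,0,0,0,0,0],[0,0,0,0,0,0],[0,0,0,0,0,0],[0,0,0,0,0,0]]
  gripper: 0

```text
clock: 24.47
position: [0.4349, 0.3453, 0.1309]
ee_rot: [2.04, 2.389, 0.001]
wrist_force: [0.5, 1.0, 1.0]
width: 0.0475
finger_force: 30.0
```

Request:
arm_command:
  rows:
    - [[0,0,-0.008,0,0,0],[0,0,-0.02,0,0,0],[0,0,-0.035,0,0,0],[0,0,-0.055,0,0,0],[0,0,-0.075,0,0,0],[0,0,-0.095,0,0,0],[0,0,-0.115,0,0,0],[0,0,-0.135,0,0,0],[0,0,-0.155,0,0,0],[0,0,-0.175,0,0,0],[0,0,-0.19,0,0,0],[0,0,-0.2,0,0,0]]

```text
clock: 25.47
position: [0.4351, 0.3451, 0.3334]
ee_rot: [-2.041, -2.388, -0.004]
wrist_force: [-0.3, -0.6, -1.6]
width: 0.0477
finger_force: 30.0
```

Run:
```python
from h import *
plan(.4735,-.109,.33,.7)
```

```text
shift [-0.4545 -0.0329  0.0026] turn [ 0.002 -0.002  0.144] pos [0.4351 0.3451 0.3334] t 25.47
```

Request:
arm_command:
  rows:
    - [[-0.01,-0.001,0,0,0,0],[-0.03,-0.002,0,0,0,0.01],[-0.055,-0.004,0,0,0,0.025],[-0.08,-0.006,0,0,0,0.04],[-0.105,-0.008,0,0,0,0.06],[-0.13,-0.01,0,0,0,0.08],[-0.155,-0.012,0,0,0,0.1],[-0.18,-0.013,0,0,0,0.12],[-0.205,-0.015,0,0,0,0.135],[-0.23,-0.017,0,0,0,0.144],[-0.25,-0.018,0,0,0,0.144],[-0.26,-0.019,0,0,0,0.144]]

```text
clock: 26.47
position: [0.4568, 0.0811, 0.3308]
ee_rot: [2.212, 2.23, -0.0]
wrist_force: [-0.6, -0.1, -1.5]
width: 0.0476
finger_force: 30.0
```

Run:
```python
from h import *
plan(.4735,-.108,.33,.7)
```

```text
shift [-0.1892  0.0152  0.0008] turn [ 0.     0.    -0.004] pos [0.4568 0.0811 0.3308] t 26.47
```

Request:
arm_command:
  rows:
    - [[-0.015,0.001,0,0,0,0],[-0.04,0.003,0,0,0,0],[-0.065,0.005,0,0,0,0],[-0.09,0.007,0,0,0,0],[-0.115,0.009,0,0,0,0],[-0.14,0.011,0,0,0,0],[-0.16,0.013,0,0,0,0],[-0.175,0.014,0,0,0,0],[-0.185,0.015,0,0,0,0],[-0.19,0.015,0,0,0,0],[-0.19,0.015,0,0,0,0],[-0.19,0.015,0,0,0,0]]

```text
clock: 27.47
position: [0.474, -0.104, 0.3306]
ee_rot: [-2.207, -2.236, -0.0]
wrist_force: [-0.6, 1.1, -2.2]
width: 0.0473
finger_force: 30.0
```

Run:
```python
from h import *
plan(.4735,-.108,.135,.7)
im,d=optics.grab_frame("scene")
cv2.imwrite("pics/s5.png",im[60:360,180:500,::-1].repeat(2,0).repeat(2,1))
```

```text
shift [-0.004  -0.0005  0.1956] turn [-0.    -0.     0.001] pos [ 0.474  -0.104   0.3306] t 27.47
```

View pics/s5.png

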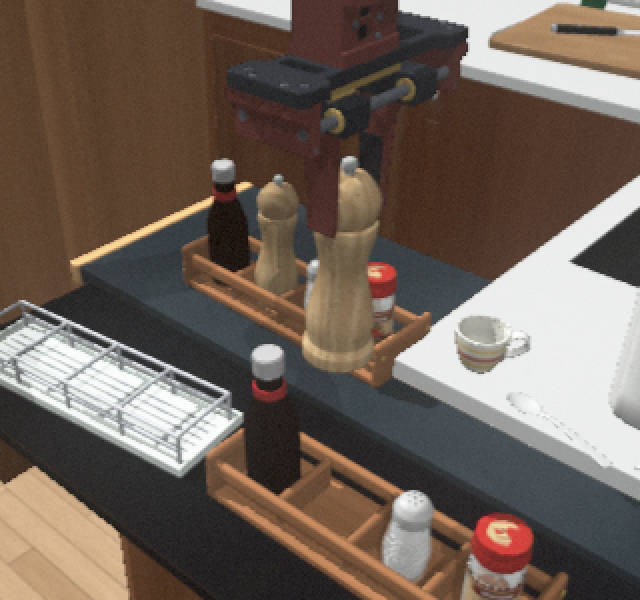

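The mill hangs practically upright, foot at (338,350) and knob at (349,165), clear of the sauce. I lower it into bay 2.

Request:
arm_command:
  rows:
    - [[-0.003,0,0.01,0,0,0],[-0.003,0,0.025,0,0,0],[-0.003,0,0.04,0,0,0],[-0.003,0,0.055,0,0,0],[-0.003,0,0.07,0,0,0],[-0.003,0,0.085,0,0,0],[-0.003,0,0.1,0,0,0],[-0.003,0,0.113,0,0,0],[-0.003,0,0.123,0,0,0],[-0.003,0,0.13,0,0,0],[-0.003,0,0.13,0,0,0],[-0.003,0,0.13,0,0,0]]

```text
clock: 28.52
position: [0.4742, -0.1074, 0.2007]
ee_rot: [-2.207, -2.236, 0.001]
wrist_force: [-0.6, 0.3, -1.2]
width: 0.0474
finger_force: 30.0
```

Run:
```python
from h import *
plan(.4735,-.109,.135,.7)
im,d=optics.grab_frame("scene"); W=cloud(d.astype(float),optics.calibration("scene"))
x,y,z=W[...,0],W[...,1],W[...,2]
# foot of the mill seen from the camera: nearest side + radius
m=(abs(x-.474)<.05)&(abs(y+.109)<.04)&(z>.075)&(z<.095); p=W[m]
# circle fit
A=np.c_[2*p[:,:2],np.ones(len(p))]; s=np.linalg.lstsq(A,(p[:,:2]**2).sum(1),rcond=None)[0]; print("foot",m.sum(),s[:2],np.sqrt(s[2]+s[:2]@s[:2]))
cv2.imwrite("pics/s6.png",im[140:400,220:500,::-1].repeat(2,0).repeat(2,1))
```

```text
shift [-0.0016 -0.0007  0.0657] turn [-0.     0.     0.001] pos [ 0.4742 -0.1074  0.2007] t 28.52
foot 252 [ 0.47505584 -0.10300075] 0.027642381274113826
```

View pics/s6.png

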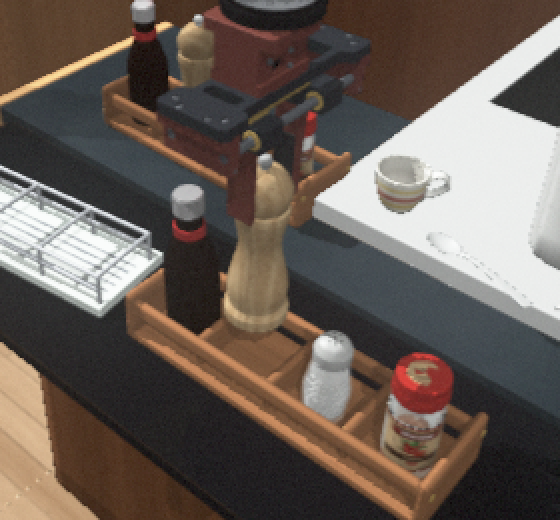

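The mill's foot, at (255,310) in the crop, sits about 4–5 mm left of the bay centre. I shift it right by 4 mm as I lower.

Request:
arm_command:
  rows:
    - [[-0.004,-0.001,0.005,0,0,0],[-0.004,-0.001,0.015,0,0,0],[-0.004,-0.001,0.025,0,0,0],[-0.004,-0.001,0.034,0,0,0],[-0.004,-0.001,0.042,0,0,0],[-0.004,-0.001,0.049,0,0,0],[-0.004,-0.001,0.055,0,0,0],[-0.004,-0.001,0.059,0,0,0],[-0.004,-0.001,0.062,0,0,0],[-0.004,-0.001,0.064,0,0,0],[-0.004,-0.001,0.065,0,0,0],[-0.004,-0.001,0.065,0,0,0]]

```text
clock: 29.57
position: [0.4733, -0.1114, 0.1357]
ee_rot: [2.207, 2.236, 0.0]
wrist_force: [-0.4, 0.2, -1.9]
width: 0.0475
finger_force: 30.0
```

Run:
```python
from h import *
plan(.4735,-.112,.135,.7); print(robot.state()["wrist_force"])
```

```text
shift [-0.0006  0.0002  0.0007] turn [ 0.    -0.     0.001] pos [ 0.4733 -0.1114  0.1357] t 29.57
[-0.40133897  0.21935881 -1.85586424]
```

Request:
arm_command:
  rows:
    - [[0,0,0.001,0,0,0],[0,0,0.001,0,0,0],[0,0,0.001,0,0,0]]

```text
clock: 29.82
position: [0.4734, -0.1114, 0.1349]
ee_rot: [2.207, 2.236, 0.001]
wrist_force: [0.5, -0.2, -1.5]
width: 0.047
finger_force: 30.0
```

Request:
arm_command:
  rows:
    - [[0,0,0,0,0,0],[0,0,0,0,0,0],[0,0,0,0,0,0],[0,0,0,0,0,0],[0,0,0,0,0,0],[0,0,-0.01,0,0,0],[0,0,-0.025,0,0,0],[0,0,-0.045,0,0,0],[0,0,-0.07,0,0,0],[0,0,-0.1,0,0,0],[0,0,-0.12,0,0,0],[0,0,-0.13,0,0,0]]
  gripper: 100

```text
clock: 30.82
position: [0.4744, -0.1121, 0.2679]
ee_rot: [2.206, 2.233, 0.005]
wrist_force: [0.4, 0.1, -1.4]
width: 0.0879
finger_force: 0.0
```

Request:
arm_command:
  rows:
    - [[0.03,0,0,0,0,0],[0.06,0,0,0,0,0],[0.09,0,0,0,0,0],[0.12,0,0,0,0,0],[0.15,0,0,0,0,0],[0.18,0,0,0,0,0],[0.21,0,0,0,0,0],[0.24,0,0,0,0,0],[0.27,0,0,0,0,0],[0.29,0,0,0,0,0],[0.3,0,0,0,0,0],[0.3,0,0,0,0,0]]

```text
clock: 31.82
position: [0.4688, 0.1906, 0.2643]
ee_rot: [-2.203, -2.24, 0.001]
wrist_force: [-1.3, -1.8, 0.3]
width: 0.088
finger_force: 0.0
```

Run:
```python
from h import *
s=robot.state(); print(s["clock"],s["position"],s["width"])
im,d=optics.grab_frame("top"); W=cloud(d.astype(float),optics.calibration("top")); x,y,z=W[...,0],W[...,1],W[...,2]
cv2.imwrite("pics/t7.png",im[120:360,180:540,::-1].repeat(2,0).repeat(2,1))
m=((x>.4)&(x<.55)&(y>-.33)&(y<.02)&(z>.07)&(z<.2)).astype(np.uint8)
k,l,st,_=cv2.connectedComponentsWithStats(m)
c,yaw=np.array([.4746,-.1499]),.0117; Rm=np.array([[np.cos(yaw),np.sin(yaw)],[-np.sin(yaw),np.cos(yaw)]])
for i in range(1,k):
    if st[i,4]<40: continue
    p=W[l==i]; zt=np.percentile(p[:,2],98); q=p[p[:,2]>zt-.012]
    print("zmax %.3f"%zt,"rack frame",np.round(Rm@((q.min(0)+q.max(0))[:2]/2-c),3))
```

```text
31.8167 [0.46882722 0.19056202 0.26431468] 0.08797912620865368
zmax 0.177 rack frame [-0.002  0.123]
zmax 0.182 rack frame [-0.001  0.038]
zmax 0.123 rack frame [-0.    -0.121]
zmax 0.103 rack frame [ 0.    -0.039]
```

View pics/t7.png

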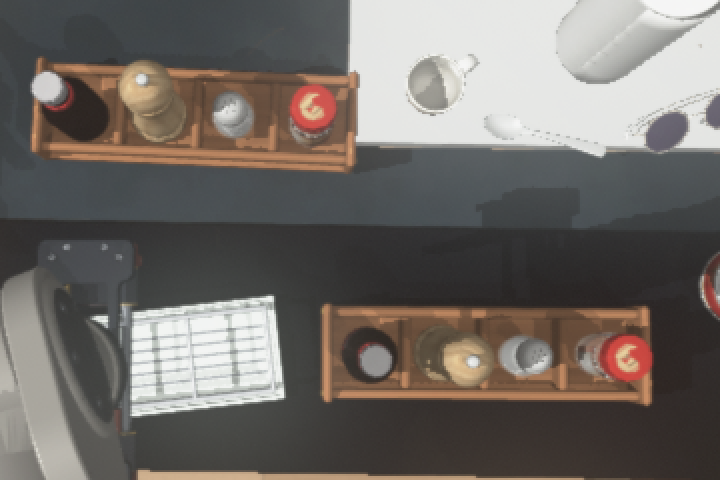

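The empty rack now holds sauce (370,355), mill (450,355), salt (527,357) and jar (615,355), the same order as the filled rack. All are within 3 mm of the bay centres with tops at the right heights, so I hand in.

```bash
python3 -c "
from cell import robot
print(robot.sign_off())"
```

```text
the job is handed in; nothing more can be done
None
```

The job is handed in: sauce, mill, salt and jar stand upright left to right in the formerly empty rack, matching the filled rack, about 32 s on the clock; the final picture put their tops within 3 mm of the bay centres, but the hand-in gave no verdict.

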